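# Tighten the retaining ring of a close-up lens with a pin spanner

### The job

The retaining ring of the close-up lens in the wooden clamp has come loose. Take the pin spanner from its stand, seat both pins fully in two opposite holes of the ring before turning anything, tighten the ring clockwise (seen from above) fully home to its stop without forcing it, then put the spanner back upright in its stand with both pins down in the sockets and let go. Work gently, keep the gripper itself off the lens, and leave the other things on the desk where they are.

Things in the scene. Friction and masses are not known exactly. Their poses are not given: they have to be found in the camera images.
- spanner: pin spanner, 0.15 kg, kept upright, pins down. Origin midway between the pin tips, z up, x along the line of the pins. Steel crossbar 72 (x) x 18 (y) mm, 12 to 26 mm above the tips; above it a black flat grip 36 mm wide (x), 16 mm thick (y), 26 to 84 mm above the tips: grip it across the 16 mm (fingers close along y). Starts standing in the stand. A half turn about z is the same
- pin_a (a point): tip of the spanner's pin at its +x end: steel pin 5 mm in diameter, 12 mm free length below the crossbar, 28 mm from the spanner's axis
- pin_b (a point): tip of the spanner's other pin, at its -x end; the pins are 56 mm apart
- lens_clamp: fixed wooden clamp, base 130 x 130 x 18 mm, jaws up to 58 mm high at y = +50 and -50 mm, holding a lens face up: black barrel 85 mm in diameter, rim 81 mm above the table. Origin at the centre of the base's underside, on the lens axis, z up. The lens is clamped at any rotation: this pose does not tell where the ring's holes stand
- ring_centre (a point): point on the lens axis level with the upper face of the flat aluminium retaining ring, 80 mm above the table (axes of the clamp, not of the ring). Ring: outer diameter 73, inner 40 mm (glass inside); eight round holes 8 mm in diameter, 8 mm deep, 0.8 mm chamfer, every 45 degrees on a 56 mm circle; find them by eye or by feel (pins resting lightly, turn until both drop in)
- ring (a joint): rotation of the retaining ring in rad, positive clockwise seen from above: 0 is fully home, -0.6 means it must still turn 0.6 clockwise. Zero is relative to the lens, so it does not tell where the holes stand. Turning takes a steady 0.2 N m of friction; at 0 the torque climbs steeply (0.4 to 0.5 N m is tight; 1 N m is forcing it). The ring stays where it is left
- tool_stand: fixed wooden stand for the spanner, 110 (x) x 60 (y) x 30 mm high, with two sockets 13 mm in diameter, 22 mm deep, at x = +28 and -28 mm on its centre line. Origin at the centre of its underside, z up. With the spanner home the crossbar rests on its top, pin tips 18 mm above the table
- stand_top (a point): centre of the stand's top face, midway between the sockets, 30 mm above the table
- paint_jar1: bystander: paint jar 34 mm in diameter, 45 mm tall; origin at the centre of its underside
- paint_jar2: bystander: paint jar 34 mm in diameter, 45 mm tall; origin at the centre of its underside
- water_bottle: bystander: clear bottle 66 mm in diameter, 200 mm tall; origin at the centre of its underside
- cup: bystander: paper cup 72 mm in diameter, 85 mm tall; origin at the centre of its underside
- figure: bystander: model robot figure, about 145 mm tall, 90 mm wide; origin at the centre of its underside
- sprue: bystander: flat white frame of kit parts, 156 x 106 x 7 mm; origin at the centre of its underside
- brush: bystander: brush lying on the table; origin on its underside
There are look-alikes about, which are no part of the job. What is shaped like the tool_stand but green or red is not meant. There is more than one size of the spanner; the job needs the smaller.

How it is judged:
By the outcome, as a careful person would: the job done as asked, in the order asked, and still so for the second after the job is handed in, with the robot touching nothing.
It also fails if it takes over 72 s, if anything falls off the work surface, if the arm or the gripper's body presses on something with over 40 N, if the wrist force passes 120 N, or if a joint passes its speed limit or range.

### The arm

A 6-joint arm with a two-finger parallel gripper is mounted at the origin on the work surface. World frame = base frame: x ahead of the robot, y to its left, z up, the work surface at z = 0. Lengths are in mm, angles in rad, forces in N, time in s.
With the tool pointing down it reaches from about 350 to 975 mm from the base axis. Payload 7.1 kg.
Tool frame: the origin (TCP) lies at the very end of the fingers, on their centre line; the grasp point (between the pads) lies tcp_to_grasp behind it (tcp_to_grasp is the distance from the TCP to the grasp point, in mm); z points along the fingers, x is the direction in which the jaws open and shut, and the axes are right-handed (so a half turn about z gives the same grasp; the last joint's range is limited). The gripper opens to 88 mm and grips with 3 to 60 N. Pads are 20 mm wide; open, the fingers measure 115 mm over their backs; the gripper's body (75 mm by 178 mm) begins 61 mm behind the grasp point.
Start: joints at [-1.237, 0.423, 1.63, -0, 1.089, -0.019], TCP at [215.971, -586.482, 222.675] pointing down, gripper open.
Joint ranges: [-3, 3], [-0.9, 2.11], [0.09, 2.58], [-1.31, 4.45], [0.11, 2.69], [-2.54, 2.54]. Speed limits (rad/s): [2.39, 2.39, 3.01, 3.14, 3.14, 3.14].

### API

Orientations are given as a rotation vector (axis times angle).
In Python, from workcell import get_obs, get_image, close_job, recognise, mark_of, tcp_to_grasp gives the robot as it stands. The module is installed in compiled form; this text tells all that it offers.
- The arm moves only by the tool move_arm, never from a script. Its argument "motion" is a list of rows, each a list of 7 numbers: the shift along the world's x, y, z in mm, then the turn, a rotation vector about the world's x, y, z in rad, then the finger opening in mm, from 0 to 87.8. A call has 1 to 5 rows; each row is the pose to reach, as a shift and turn from the pose commanded when the call began; what a row does not reach only later rows make up. A row lasts 1/12 s, in which the tool goes at most 41.7 mm and 7.16 degrees, less where a joint would pass 70% of its speed; a pose out of reach is approached as far as the arm can. A call with a gripper value outside its range is refused whole. The fingers move at their own pace and stop on an object; the grip force is fixed at half the most. Time passes only in rows, so rows that repeat a pose let the fingers close. It gives the time, the measured TCP pose, the force and the opening at its end, in the units of the state.
- get_obs(): the state, without advancing time (a new reading comes with each control period).
- get_image(name): name is "side" or "top" or "wrist"; returns a dict with "color" (400x640x3 uint8, red, green, blue), "mtx" (3x3 intrinsics, pixels), "k1" (the pictures are not rectified: a ray, as slopes to the right and down, at radius r is drawn at 1 + k1 r^2 times it, then the intrinsics apply), "camera_from_world" (4x4, takes a point from world to camera coordinates). Camera axes: x right, y up, looking along -z (the intrinsics and any distortion apply to the point x, -y, -z); pixel columns grow to the right and rows downward; lengths in mm; the calibration is good to about 2 mm. A picture is of the moment at which its call begins. There is no depth.
- close_job(): hands the job in, once; it reports no verdict.
Trained networks look in a picture, given as the dict that the camera call returned (one of the last four; its "shot" number tells which), for a name from the list of things; names that differ only in an ending like _2 or _b are one class to them, and where a whole thing is asked for, a point or a joint stands for the part that bears it (a point fixed in the world has none). Each returns a list of dicts, best first, with "p" (0 to 1); they miss things now and then, are a little off and sometimes report something else, mostly with a low value. They report only what shows in the picture. A call takes as long as a camera call. They do not tell look-alikes from the thing itself.
- recognise(picture, label): "bbox" ([centre column, centre row, width, height] in pixels, round what is visible of it).
- mark_of(picture, label): "location" ([row, column] in pixels: a listed point, or the origin of a listed thing).
The state is a dict: "t": time; "qpos": joint angles; "qvel": joint speeds; "joint_torque": joint torques, N m; "ee_pos": TCP position; "orientation": TCP orientation; "ft_force": force on the tool from outside, world axes, zero at the start; "moment": the same for the moment, N m; "width": finger opening in mm.
Only numpy, scipy, OpenCV 4.12 (cv2) and the standard library are available. Lean on these libraries where they do the work, as an engineer would, in place of code of your own. Each camera call takes 0.05 s, during which the arm holds its last target. There are 200 camera calls.

## Working session

There is one attempt and no reset: what is moved stays moved. The work goes in short steps, Python scripts to look and compute and a tool call to move; the robot and the scene stay as the last step left them, time stands still between calls to the robot, and variables do not carry over. Pictures are saved under pics/ and viewed, about 8 in all and at most 12, crops included, and the job is handed in when it is done.

Besides the shell and the picture viewer there is one more tool, called in YAML: its name, and indented under it one key for each argument. move_arm: Moves the arm, as the interface text tells. Its arguments: {"type":"object","properties":{"motion":{"type":"array"}},"required":["motion"]}

```bash
mkdir -p pics; cat > h.py <<'E'
import numpy as np, cv2
from workcell import *
def save(p,name): cv2.imwrite('pics/'+name,p['color'][:,:,::-1])
def ray(p,u,v):
    K=p['mtx'];d=np.array([(u-K[0,2])/K[0,0],(v-K[1,2])/K[1,1]]);s=d.copy()
    for _ in range(30): s=d/(1+p['k1']*(s@s))
    T=p['camera_from_world'];R=T[:3,:3];o=-R.T@T[:3,3]
    return o,R.T@np.array([s[0],-s[1],-1])
def onz(p,u,v,z):
    o,d=ray(p,u,v);return o+d*(z-o[2])/d[2]
def proj(p,X):
    c=p['camera_from_world']@np.append(X,1);s=np.array([c[0],-c[1]])/-c[2]
    s=s*(1+p['k1']*(s@s));K=p['mtx'];return np.array([K[0,0]*s[0]+K[0,2],K[1,1]*s[1]+K[1,2]])
E
python3 - <<'E'
from h import *
o=get_obs();print(o,tcp_to_grasp)
Z=dict(spanner=18,pin_a=18,ring_centre=80,stand_top=30,tool_stand=0,lens_clamp=0,paint_jar1=0,cup=0,water_bottle=0,figure=0)
for n in('top','side'):
    p=get_image(n);save(p,n+'0.png')
    for l,z in Z.items():
        for m in mark_of(p,l)[:4]:
            r,c=m['location'];print(n,l,round(m['p'],2),int(c),int(r),onz(p,c,r,z).round(0))
E
```

```text
{'t': 0.0, 'qpos': array([-1.23698248e+00,  4.23812842e-01,  1.63064327e+00, -9.33269270e-06,
        1.08859481e+00, -1.89707605e-02]), 'qvel': array([-0.00143255, -0.0010301 ,  0.00067984, -0.00111793,  0.00124962,
        0.00165267]), 'joint_torque': array([-3.21333922e-03, -5.44629192e+01, -2.73668039e+01,  6.42452622e-02,
        2.27581593e-02, -1.30816325e-04]), 'ee_pos': array([ 215.81123901, -585.99629609,  221.93753376]), 'orientation': array([-2.57609430e+00,  1.79666323e+00,  1.86075103e-03]), 'ft_force': array([ 0.17020847,  0.06196519, -0.5058327 ]), 'moment': array([ 0.04729463, -0.01359439,  0.00170365]), 'width': 88.24006236288646} 18.700000000000003
top spanner 0.72 221 279 [223. 297.  18.]
top spanner 0.72 360 110 [ 759. -152.   18.]
top spanner 0.49 252 189 [509. 200.  18.]
top pin_a 0.71 232 271 [248. 263.  18.]
top pin_a 0.65 212 283 [212. 327.  18.]
top pin_a 0.56 247 182 [530. 215.  18.]
top pin_a 0.46 251 198 [480. 204.  18.]
top ring_centre 0.58 365 181 [ 522. -155.   80.]
top stand_top 0.8 269 237 [356. 144.  30.]
top stand_top 0.78 220 233 [368. 298.  30.
[... 770 characters left out ...]
59 [ 519. -143.   80.]
side ring_centre 0.72 286 264 [465. 250.  80.]
side stand_top 0.92 346 255 [372. 131.  30.]
side stand_top 0.9 316 310 [375. 296.  30.]
side stand_top 0.74 271 261 [520. 216.  30.]
side tool_stand 0.87 317 321 [372. 300.   0.]
side tool_stand 0.81 275 264 [522. 198.   0.]
side tool_stand 0.61 345 271 [366. 154.   0.]
side paint_jar1 0.69 352 224 [403.  -1.   0.]
side paint_jar1 0.64 330 183 [ 519. -141.    0.]
side paint_jar1 0.58 292 201 [586. -21.   0.]
side cup 0.74 211 343 [543. 430.   0.]
side water_bottle 0.68 321 123 [ 677. -448.    0.]
side figure 0.73 171 287 [702. 349.   0.]
side figure 0.34 261 158 [ 767. -173.    0.]
side figure 0.3 212 343 [541. 428.   0.]
```

View pics/top0.png

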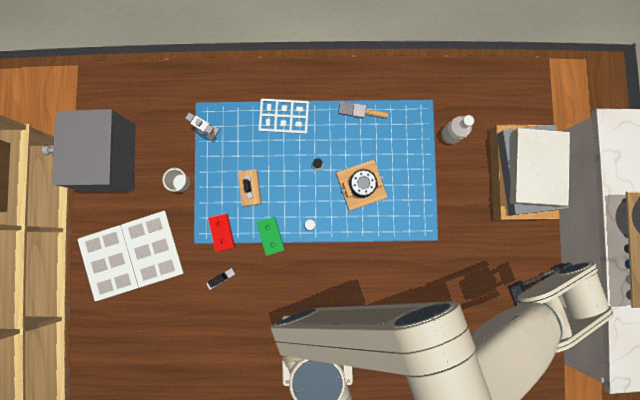

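View pics/side0.png

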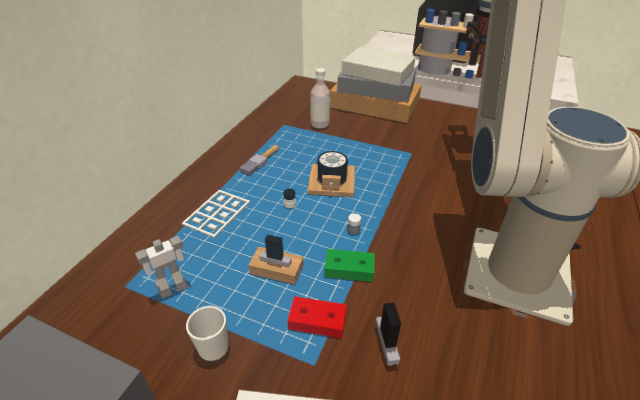

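Top picture: the small spanner looks to be in the wooden stand at (248,187). Look-alikes are the loose spanner at (221,279), the red stand at (220,233) and the green stand at (269,237). The lens is at (363,183). In the estimates, the pins are about 51 mm apart for the one in the wooden stand and about 73 mm for the loose one. I'll choose the wooden stand and check it in one crop.

```bash
python3 - <<'E'
import cv2,numpy as np
t=cv2.imread('pics/top0.png');s=cv2.imread('pics/side0.png')
a=cv2.resize(t[160:300,195:295],(400,560),interpolation=2);b=cv2.resize(s[225:375,245:415],(400,353),interpolation=2)
b=cv2.copyMakeBorder(b,0,207,0,0,0);cv2.imwrite('pics/crop1.png',np.hstack([a,b]))
E
```

```text
(no output)
```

View pics/crop1.png

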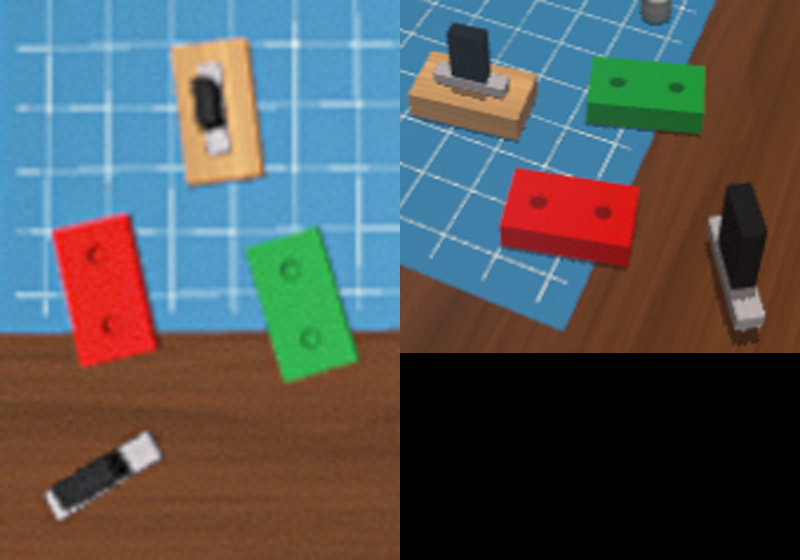

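The crop confirms it. The smaller spanner stands in the wooden stand, and the larger one stands loose at the lower left. I'll move over the lens first and look with the wrist camera.

move_arm:
  motion:
    - [20,30,8,0,0,0,87]
    - [40,60,16,0,0,0,87]
    - [60,90,24,0,0,0,87]
    - [80,120,32,0,0,0,87]
    - [97,146,36,0,0,0,87]

```text
t: 1.52
ee_pos: [314.0, -439.0, 259.6]
orientation: [2.577, -1.797, 0.002]
ft_force: [1.0, -0.7, 0.4]
width: 87.2
```

move_arm:
  motion:
    - [20,30,8,0,0,0,87]
    - [40,60,16,0,0,0,87]
    - [60,90,24,0,0,0,87]
    - [80,120,32,0,0,0,87]
    - [97,146,36,0,0,0,87]

```text
t: 1.93
ee_pos: [411.2, -292.8, 295.9]
orientation: [-2.577, 1.797, -0.003]
ft_force: [0.2, -0.8, -0.1]
width: 87.0
```

move_arm:
  motion:
    - [20,30,8,0,0,0,87]
    - [40,60,16,0,0,0,87]
    - [60,90,24,0,0,0,87]
    - [80,120,32,0,0,0,87]
    - [85,136,36,0,0,0,87]

```text
t: 2.35
ee_pos: [497.4, -155.8, 331.9]
orientation: [-2.577, 1.794, -0.003]
ft_force: [0.3, -0.6, 0.8]
width: 87.1
```

```bash
python3 - <<'E'
from h import *
o=get_obs();print(o['t'],o['ee_pos'],o['orientation'],o['qpos'])
p=get_image('wrist');save(p,'w1.png')
T=p['camera_from_world'];print('cam',-T[:3,:3].T@T[:3,3],proj(p,[520,-148,80]))
for m in mark_of(p,'ring_centre'):
    r,c=m['location'];print(m['p'],c,r,onz(p,c,r,80))
E
```

```text
2.35 [ 497.43902671 -155.80389397  331.91416066] [-2.57726325  1.79363186 -0.00332429] [-3.26941656e-01  1.51820897e-01  1.74211334e+00  1.02547675e-03
  1.24517420e+00  8.88729258e-01]
cam [ 576.14379098 -126.05052431  494.41245479] [322.87372804 151.40495747]
0.94 326.4 153.3 [ 519.23091041 -153.5615898    80.        ]
```

View pics/w1.png

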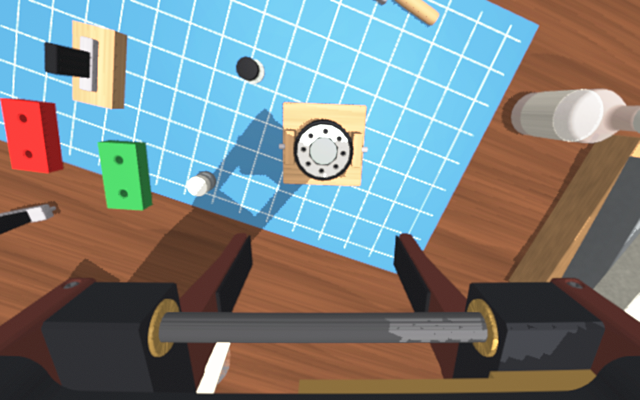

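The wrist picture shows the lens ring at (324,150) with all eight holes, and the stand with the spanner at (90,62). I'll rectify onto the ring plane and fit the holes.

```bash
cat >> h.py <<'E'
def rect(p,cx,cy,z,h,s):  # top-down view, px s mm; col=+x, row=-y
    n=int(2*h/s);g=(np.arange(n)+.5)*s-h
    m=np.array([[proj(p,[cx+a,cy-b,z]) for a in g] for b in g],np.float32)
    return cv2.remap(p['color'],m[...,0],m[...,1],cv2.INTER_CUBIC)
def ringfit(p,cx,cy):
    from scipy.optimize import least_squares
    h,s=48,.4;im=rect(p,cx,cy,80,h,s);g=cv2.GaussianBlur(cv2.cvtColor(im,cv2.COLOR_RGB2GRAY),(0,0),2).astype(float)
    a=np.arange(8)*np.pi/4
    def val(q,r,off):
        x=q[0]+r*np.cos(a[None]+q[2]+off);y=q[1]+r*np.sin(a[None]+q[2]+off)
        return cv2.remap(g.astype(np.float32),((x+h)/s-.5).astype(np.float32),((h-y)/s-.5).astype(np.float32),1).mean()
    best=min(((val((dx,dy,t),28,0)-val((dx,dy,t),28,np.pi/8),dx,dy,t) for dx in np.arange(-6,6.1,.5) for dy in np.arange(-6,6.1,.5) for t in np.radians(np.arange(0,45,1.))))
    return best[0],cx+best[1],cy+best[2],np.degrees(best[3]),im
E
python3 - <<'E'
from h import *
p=get_image('wrist')
c,x,y,a,im=ringfit(p,519.5,-151);print(c,x,y,a)
im=cv2.resize(im,(480,480));
for k in range(8):
    t=np.radians(a+45*k);cv2.circle(im,(int((x-519.5+28*np.cos(t)+48)*5),int((48-(y+151+28*np.sin(t)))*5)),20,(255,0,0),1)
b=cv2.resize(p['color'][0:125,0:150],(480,400),interpolation=2);b=cv2.copyMakeBorder(b,0,80,0,0,0)
cv2.imwrite('pics/w1r.png',np.hstack([im,b])[:,:,::-1][:,:800])
for l,z in(('spanner',18),('pin_a',18),('stand_top',30),('tool_stand',0),('lens_clamp',0)):
    for m in mark_of(p,l)[:5]:
        r,cc=m['location'];print(l,round(m['p'],2),int(cc),int(r),onz(p,cc,r,z).round(1))
E
```

```text
-202.08984 521.0 -148.0 14.999999999999998
spanner 0.78 95 62 [517.  214.3  18. ]
spanner 0.69 34 211 [237.8 283.9  18. ]
pin_a 0.85 18 212 [225.4 311.9  18. ]
pin_a 0.81 98 43 [544.5 213.2  18. ]
pin_a 0.81 50 209 [252.5 257.4  18. ]
pin_a 0.79 97 81 [490.9 206.3  18. ]
stand_top 0.76 94 65 [514.2 206.   30. ]
stand_top 0.73 21 135 [372.2 302.3  30. ]
stand_top 0.66 120 176 [360.4 142.8  30. ]
tool_stand 0.93 130 171 [360.3 144.2   0. ]
tool_stand 0.68 44 130 [380.  294.3   0. ]
lens_clamp 0.85 323 144 [ 518.4 -149.6    0. ]
```

View pics/w1r.png

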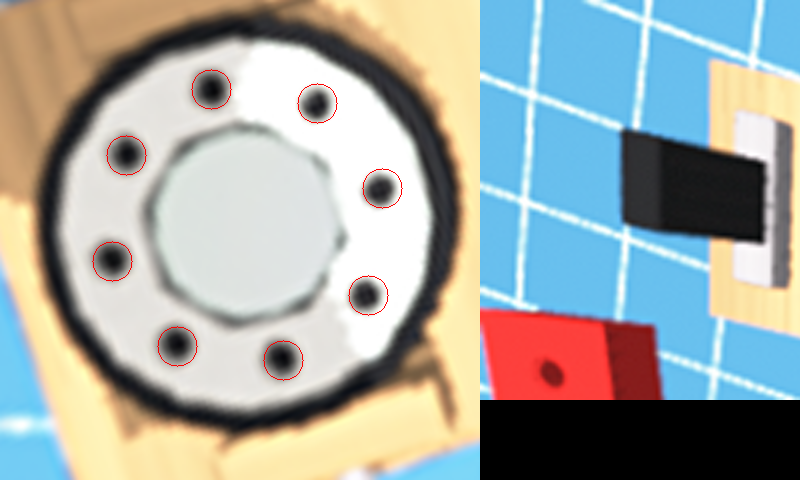

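move_arm:
  motion:
    - [0,36,0,0,0,-0.03,87]
    - [0,72,0,0,0,-0.06,87]
    - [0,108,0,0,0,-0.09,87]
    - [0,144,0,0,0,-0.11,87]
    - [0,180,0,0,0,-0.12,87]

```text
t: 3.17
ee_pos: [494.6, 22.0, 330.6]
orientation: [2.461, -1.952, -0.0]
ft_force: [0.6, 0.1, 0.8]
width: 87.2
```

move_arm:
  motion:
    - [0,36,-15,0,0,-0.03,60]
    - [0,72,-30,0,0,-0.06,60]
    - [0,108,-45,0,0,-0.09,60]
    - [0,144,-60,0,0,-0.1,60]
    - [0,180,-70,0,0,-0.105,60]

```text
t: 3.58
ee_pos: [494.4, 202.0, 259.2]
orientation: [2.355, -2.077, -0.001]
ft_force: [1.0, -0.3, 0.4]
width: 60.9
```

```bash
python3 - <<'E'
from h import *
o=get_obs();print(o['t'],o['ee_pos'],o['orientation'],o['qpos'])
p=get_image('wrist')
for l,z in(('spanner',18),('pin_a',18),('stand_top',30),('tool_stand',0)):
    for m in mark_of(p,l)[:5]:
        r,cc=m['location'];print(l,round(m['p'],2),int(cc),int(r),onz(p,cc,r,z).round(1))
im=np.vstack([np.hstack([cv2.resize(rect(p,515,210,z,60,.5),(360,360)) for z in(30,44)])])
b=cv2.resize(p['color'],(400,250))
im=np.vstack([im,cv2.copyMakeBorder(b,0,0,0,320,0)])[:600]
cv2.imwrite('pics/w2.png',im[:,:,::-1])
E
```

```text
3.5833 [494.36458775 202.02646657 259.20160736] [ 2.35543013e+00 -2.07670775e+00 -9.53899566e-04] [ 3.65730630e-01  2.47191086e-01  1.79571501e+00 -1.28493046e-04
  1.10021467e+00  1.81097738e+00]
spanner 0.58 319 150 [519.4 209.8  18. ]
pin_a 0.76 319 130 [545.8 212.6  18. ]
pin_a 0.75 316 151 [517.2 213.1  18. ]
pin_a 0.58 265 305 [259.8 265.6  18. ]
stand_top 0.78 355 264 [358.5 135.5  30. ]
stand_top 0.77 321 156 [513.4 206.6  30. ]
stand_top 0.76 249 241 [377.  294.4  30. ]
tool_stand 0.84 319 151 [515.6 209.2   0. ]
tool_stand 0.83 253 235 [372.5 294.7   0. ]
tool_stand 0.77 347 254 [358.1 144.7   0. ]
```

View pics/w2.png

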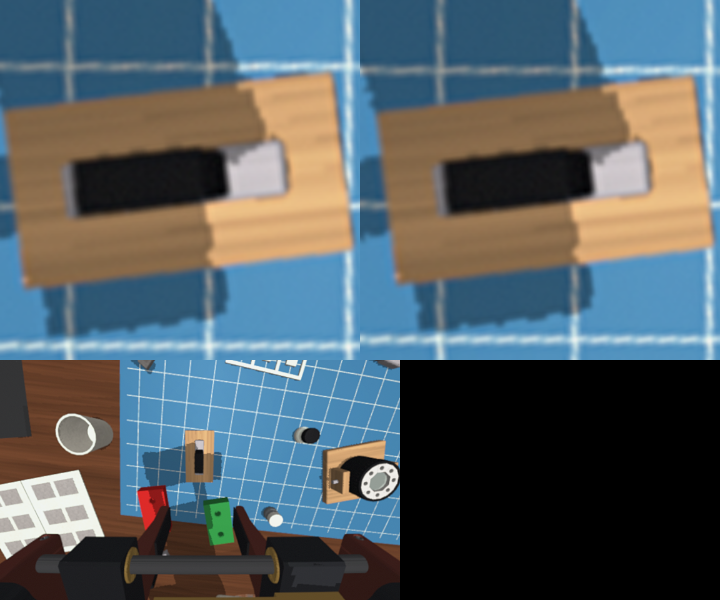

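The stand centre is at about (515,210), turned 6.7°, and the spanner agrees with it. Its crossbar measures about 71 mm, so it is the small one. Now the grasp.

move_arm:
  motion:
    - [10,4,-30,0,0,-0.008,60]
    - [20.8,8.3,-60,0,0,-0.008,60]
    - [20.8,8.3,-90,0,0,-0.008,60]
    - [20.8,8.3,-120,0,0,-0.008,60]
    - [20.8,8.3,-145,0,0,-0.008,60]

```text
t: 4.25
ee_pos: [516.2, 207.7, 114.5]
orientation: [2.348, -2.088, 0.0]
ft_force: [-0.8, 0.5, 0.2]
width: 60.1
```

move_arm:
  motion:
    - [0,0,-20,0,0,0,60]
    - [0,0,-40,0,0,0,60]
    - [0,0,-55,0,0,0,50]
    - [0,0,-62,0,0,0,40]
    - [0,0,-62,0,0,0,30]

```text
t: 4.67
ee_pos: [515.5, 208.1, 52.8]
orientation: [2.347, -2.086, -0.001]
ft_force: [-0.6, -0.1, 1.2]
width: 43.7
```

move_arm:
  motion:
    - [0,0,0,0,0,0,22]
    - [0,0,0,0,0,0,18]
    - [0,0,0,0,0,0,10]
    - [0,0,0,0,0,0,5]
    - [0,0,0,0,0,0,5]

```text
t: 5.08
ee_pos: [516.4, 210.0, 54.7]
orientation: [-2.35, 2.083, -0.001]
ft_force: [-0.8, -0.4, 5.8]
width: 15.8
```

move_arm:
  motion:
    - [0,0,0,0,0,0,5]
    - [0,0,0,0,0,0,5]
    - [0,0,0,0,0,0,5]
    - [0,0,0,0,0,0,5]
    - [0,0,0,0,0,0,5]

```text
t: 5.5
ee_pos: [516.4, 210.0, 54.7]
orientation: [-2.35, 2.083, -0.001]
ft_force: [-0.9, -2.1, 6.6]
width: 15.9
```

The spanner is gripped (15.8 mm). I'll lift it and carry it over the lens, turning it to 60° (a hole pair) so the last joint has plenty of clockwise range.

move_arm:
  motion:
    - [0,0,8,0,0,0,5]
    - [0,0,24,0,0,0,5]
    - [0,0,48,0,0,0,5]
    - [0,0,72,0,0,0,5]
    - [0,0,95,0,0,0,5]

```text
t: 5.92
ee_pos: [515.3, 209.8, 149.9]
orientation: [2.35, -2.084, -0.001]
ft_force: [0.8, -0.5, -1.5]
width: 15.8
```

move_arm:
  motion:
    - [0,-10,0,0,0,0.03,5]
    - [0,-40,0,0,0,0.1,5]
    - [0,-75,0,0,0,0.18,5]
    - [0,-110,0,0,0,0.27,5]
    - [0,-145,0,0,0,0.36,5]

```text
t: 6.33
ee_pos: [515.2, 63.7, 149.1]
orientation: [-2.69, 1.622, -0.0]
ft_force: [0.4, -0.2, -2.2]
width: 15.7
```

move_arm:
  motion:
    - [0,-35,0,0,0,0.09,5]
    - [0,-70,0,0,0,0.18,5]
    - [0,-105,0,0,0,0.27,5]
    - [0,-135,0,0,0,0.36,5]
    - [2,-165,0,0,0,0.44,5]

```text
t: 6.75
ee_pos: [516.9, -101.7, 149.0]
orientation: [-2.979, 0.998, 0.001]
ft_force: [0.6, 0.6, -1.7]
width: 15.9
```

move_arm:
  motion:
    - [1,-20,0,0,0,0.06,5]
    - [2.6,-35,0,0,0,0.1,5]
    - [2.6,-48,0,0,0,0.127,5]
    - [2.6,-48,0,0,0,0.127,5]
    - [2.6,-48,0,0,0,0.127,5]

```text
t: 7.17
ee_pos: [520.1, -148.3, 148.8]
orientation: [-3.033, 0.817, 0.0]
ft_force: [0.3, -0.2, -1.2]
width: 15.6
```

```bash
python3 - <<'E'
from h import *
o=get_obs();print(o['t'],o['ee_pos'],o['orientation'],o['qpos'],o['ft_force'],o['moment'])
p=get_image('wrist');save(p,'w3.png')
for l in('pin_a','spanner'):
    for m in mark_of(p,l)[:3]:
        r,cc=m['location'];print(l,round(m['p'],2),cc,r,onz(p,cc,r,o['ee_pos'][2]-36).round(1))
print(ringfit(p,520,-149)[:4])
q=get_image('side');save(q,'s3.png')
a=cv2.resize(p['color'][50:300,120:520],(800,500),interpolation=2)
cv2.imwrite('pics/w3c.png',a[:,:,::-1])
E
```

```text
7.1667 [ 520.08392843 -148.33475337  148.83334163] [-3.03331146e+00  8.16803624e-01  4.57296357e-04] [-2.99968098e-01  4.02094193e-01  1.87012206e+00  2.89336261e-04
  8.69675930e-01  2.25922507e-01] [ 0.30849599 -0.19043301 -1.19996675] [-0.03138132 -0.02734948  0.02342425]
pin_a 0.66 321.6 191.5 [ 533.4 -124.6  112.8]
pin_a 0.53 319.9 184.3 [ 534.9 -119.5  112.8]
spanner 0.58 319.0 227.8 [ 517.9 -147.3  112.8]
(np.float32(-142.70947), np.float64(520.5), np.float64(-146.5), np.float64(14.0))
```

View pics/w3c.png

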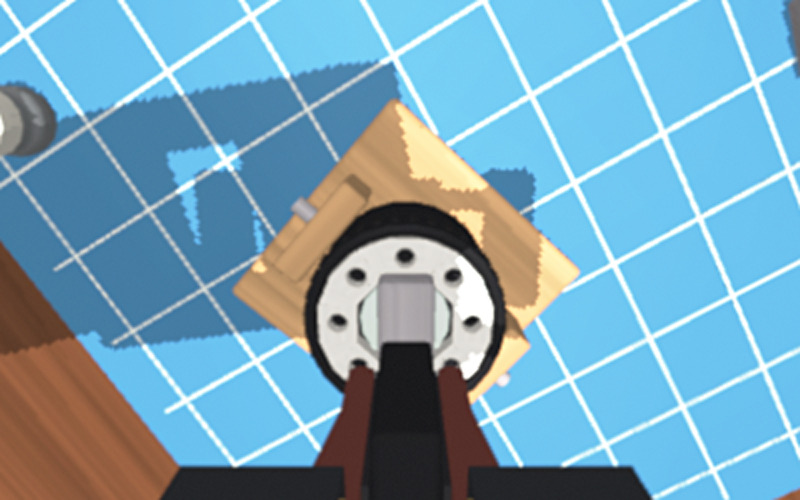

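```bash
python3 - <<'E'
from h import *
p=get_image('wrist');o=get_obs();e=o['ee_pos'];a=np.radians(59.85);d=np.array([np.cos(a),np.sin(a),0])
g=cv2.cvtColor(p['color'],cv2.COLOR_RGB2GRAY)
print(list(zip(range(180,232,1),g[180:232,318:327].mean(1).astype(int))))
print('row205',list(zip(range(300,345),g[203:208,300:345].mean(0).astype(int))))
tip=e-[0,0,36.7]
for n,s,z in(('bot',36,12),('top',36,26),('gripbot',18,26),('griptop',18,84)):
    print(n,[proj(p,tip+d*(s+k)+[0,0,z]).round(1) for k in(-2,0,2)])
h=np.array([521,-148,80]);print('hole',[proj(p,h+d*(28+k)).round(1) for k in(-4,0,4)])
E
```

```text
[(180, np.int64(60)), (181, np.int64(89)), (182, np.int64(134)), (183, np.int64(174)), (184, np.int64(197)), (185, np.int64(213)), (186, np.int64(191)), (187, np.int64(136)), (188, np.int64(118)), (189, np.int64(123)), (190, np.int64(129)), (191, np.int64(145)), (192, np.int64(164)), (193, np.int64(170)), (194, np.int64(171)), (195, np.int64(171)), (196, np.int64(172)), (197, np.int64(172)), (198, np.int64(172)), (199, np.int64(171)), (200, np.int64(172)), (201, np.int64(172)), (202, np.int64(172)), (203, np.int64(171)), (204, np.int64(172)), (205, np.int64(172)), (206, np.int64(172)), (207, np.int64(171)), (208, np.int64(172)), (209, np.int64(172)), (210, np.int64(172)), (211, np.int64(172)), (212, np.int64(172)), (213, np.int64(172)), (214, np.int64(172)), (215, np.int64(172)), (216, np.int64(172)), (217, np.int64(172)), (218, np.int64(174)), (219, np.int64(169)), (220, np.int64(134)), (221, np.int64(63)), (222, np.int64(20)), (223, np.int64(24)), (224, np.int64(25)), (225, np.int64(25)), (226, np.int64(26)), (227, np.int64(25)), (228, np.int64(25)), (229, np.int64(25)), (230, np.i
[... 707 characters left out ...]
.int64(167)), (331, np.int64(168)), (332, np.int64(166)), (333, np.int64(165)), (334, np.int64(165)), (335, np.int64(157)), (336, np.int64(154)), (337, np.int64(180)), (338, np.int64(218)), (339, np.int64(225)), (340, np.int64(224)), (341, np.int64(224)), (342, np.int64(225)), (343, np.int64(210)), (344, np.int64(150))]
bot [array([322.5, 186.4]), array([322.5, 183.4]), array([322.5, 180.5])]
top [array([322.5, 192.4]), array([322.5, 189.2]), array([322.6, 186.1])]
gripbot [array([322.4, 219.9]), array([322.5, 216.9]), array([322.5, 213.9])]
griptop [array([322.5, 268.4]), array([322.5, 264.4]), array([322.5, 260.4])]
hole [array([323.6, 184.4]), array([323.7, 179.6]), array([323.7, 174.7])]
```

```bash
python3 - <<'E'
from h import *
from scipy.optimize import least_squares
p=get_image('wrist');e=get_obs()['ee_pos'];g=255-cv2.cvtColor(p['color'],cv2.COLOR_RGB2GRAY).astype(float)
P=[]
for c,r in((405,256),(357,275),(453,275),(338,321),(472,321)):
    u,v=int(120+c/2),int(50+r/2);w=g[v-6:v+7,u-6:u+7];w=np.clip(w-130,0,None);yy,xx=np.mgrid[v-6:v+7,u-6:u+7]
    P.append(onz(p,(w*xx).sum()/w.sum(),(w*yy).sum()/w.sum(),80)[:2])
P=np.array(P);k=np.array([0,1,-1,2,-2])
f=lambda q:np.c_[P[:,0]-q[0]-28*np.cos(q[2]+k*np.pi/4),P[:,1]-q[1]-28*np.sin(q[2]+k*np.pi/4)].ravel()
s=least_squares(f,[521,-148,np.radians(60)]);print(s.x[:2],np.degrees(s.x[2]),s.fun.round(2))
print('circle free',least_squares(lambda q:np.hypot(P[:,0]-q[0],P[:,1]-q[1])-q[2],[521,-148,28]).x)
a=np.radians(59.85);d=np.array([np.cos(a),np.sin(a)])
for z,v,sx in((12,186.9,36),(26,191.2,36),(26,220.7,18)):
    X=onz(p,322.5,v,e[2]-36.7+z)[:2];print('spanner centre',X-sx*d,'rel TCP along d',(X-sx*d-e[:2])@d)
E
```

```text
[ 520.6653226 -146.7922571] 59.50872145852948 [-0.09 -0.23  0.21 -0.21 -0.39  0.17  0.55 -0.06 -0.27  0.33]
circle free [ 520.78723583 -146.61494161   27.54751329]
spanner centre [ 519.17636499 -149.38063925] rel TCP along d -2.3056761490710014
spanner centre [ 519.72534898 -148.41932841] rel TCP along d -1.1986820093069994
spanner centre [ 519.11986475 -149.58710638] rel TCP along d -2.512589176870291
```

move_arm:
  motion:
    - [0.7,1.1,-6,0,0,0,5]
    - [1.5,2.3,-14,0,0,0,5]
    - [1.5,2.3,-21,0,0,0,5]
    - [1.5,2.3,-26,0,0,0,5]
    - [1.5,2.3,-29,0,0,0,5]

```text
t: 7.88
ee_pos: [521.2, -145.6, 118.3]
orientation: [-3.034, 0.814, 0.003]
ft_force: [0.5, -0.1, -1.5]
width: 15.7
```

move_arm:
  motion:
    - [0,0,-1,0,0,0,5]
    - [0,0,-2,0,0,0,5]
    - [0,0,-3,0,0,0,5]
    - [0,0,-4,0,0,0,5]
    - [0,0,-4.5,0,0,0,5]

```text
t: 8.3
ee_pos: [521.9, -146.0, 115.3]
orientation: [3.034, -0.814, 0.0]
ft_force: [0.4, -0.1, -2.3]
width: 15.8
```

```bash
python3 - <<'E'
from h import *
o=get_obs();print(o['t'],o['ee_pos'],o['orientation'],o['ft_force'],o['moment'])
p=get_image('wrist');q=get_image('side')
a=cv2.resize(p['color'][110:250,240:400],(400,350),interpolation=2);b=cv2.resize(q['color'][100:205,275:395],(400,350),interpolation=2)
cv2.imwrite('pics/w4c.png',np.hstack([a,b])[:,:,::-1])
E
```

```text
8.3 [ 521.91885708 -145.98689844  115.28013087] [ 3.03427649e+00 -8.13881269e-01  4.18525970e-04] [ 0.39260487 -0.10415141 -2.25794474] [-0.07975039  0.03942343  0.00768231]
```

View pics/w4c.png

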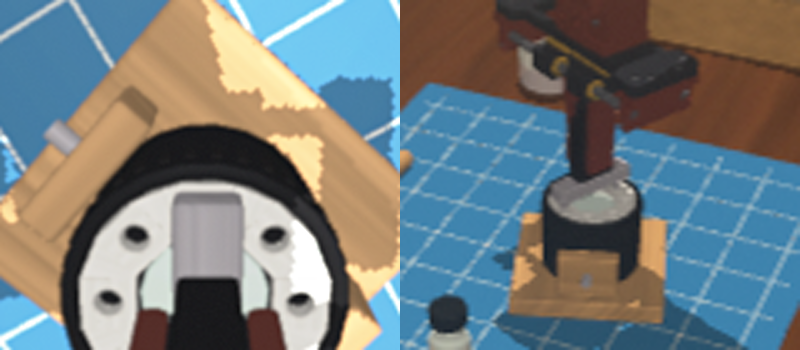

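The bar sits centred over the holes, with no contact yet. I'll go on down gently.

move_arm:
  motion:
    - [0,0,-0.8,0,0,0,5]
    - [0,0,-1.6,0,0,0,5]
    - [0,0,-2.4,0,0,0,5]
    - [0,0,-2.4,0,0,0,5]

```text
t: 8.73
ee_pos: [521.8, -145.9, 112.7]
orientation: [3.034, -0.814, -0.0]
ft_force: [-0.7, -0.5, -1.9]
width: 16.1
```

move_arm:
  motion:
    - [0,0,-0.8,0,0,0,5]
    - [0,0,-1.6,0,0,0,5]
    - [0,0,-2.4,0,0,0,5]
    - [0,0,-2.4,0,0,0,5]

```text
t: 9.07
ee_pos: [521.8, -145.9, 110.2]
orientation: [3.034, -0.814, -0.0]
ft_force: [-0.3, -0.6, -2.1]
width: 16.3
```

move_arm:
  motion:
    - [0,0,-0.7,0,0,0,5]
    - [0,0,-1.4,0,0,0,5]
    - [0,0,-2.0,0,0,0,5]
    - [0,0,-2.0,0,0,0,5]

```text
t: 9.4
ee_pos: [521.9, -145.9, 108.6]
orientation: [-3.034, 0.814, 0.0]
ft_force: [-2.0, -0.4, 1.9]
width: 16.0
```

move_arm:
  motion:
    - [0,0,-0.4,0,0,0,5]
    - [0,0,-0.8,0,0,0,5]
    - [0,0,-0.8,0,0,0,5]

```text
t: 9.65
ee_pos: [521.9, -145.9, 108.4]
orientation: [3.034, -0.814, 0.0]
ft_force: [-4.3, -0.0, 9.9]
width: 16.0
```

```bash
python3 - <<'E'
from h import *
o=get_obs();print(o['t'],o['ee_pos'],o['orientation'],o['ft_force'],o['moment'],o['qpos'])
E
```

```text
9.65 [ 521.94172286 -145.90083882  108.41838853] [ 3.03435577e+00 -8.13776535e-01  2.54021556e-04] [-4.27331668 -0.01107904  9.86659666] [ 0.05016398  0.79458107 -0.03862767] [-2.94534511e-01  4.66348324e-01  1.88856557e+00 -5.41283079e-06
  7.86516831e-01  2.29512900e-01]
```

Both pins are bottomed: the TCP at z 108.4 puts the tips about 8 mm below the ring face, and the force rises there. I'll ease off slightly and start turning clockwise in small steps.

move_arm:
  motion:
    - [0,0,0.5,0,0,0,5]
    - [0,0,0.5,0,0,-0.03,5]
    - [0.1,0,0.5,0,0,-0.06,5]
    - [0.15,-0.1,0.5,0,0,-0.09,5]
    - [0.2,-0.1,0.5,0,0,-0.12,5]

```text
t: 10.07
ee_pos: [522.1, -146.1, 108.5]
orientation: [2.979, -0.995, 0.0]
ft_force: [-2.8, -0.4, 5.1]
width: 15.7
```

```bash
cat > s.py <<'E'
from h import *
o=get_obs();r=o['orientation'];n=np.degrees(2*np.arctan2(r[1],r[0]))+90
print(o['t'],o['ee_pos'].round(1),'span yaw',((n+90)%180-90).round(2),o['ft_force'].round(1),o['moment'].round(2),o['qpos'].round(2),o['width'])
E
python3 s.py
```

```text
10.0667 [ 522.1 -146.1  108.5] span yaw 53.06 [-2.8 -0.4  5.1] [-0.02  0.55  0.24] [-0.29  0.47  1.89 -0.    0.79  0.35] 15.721385247824735
```

move_arm:
  motion:
    - [0,0,0,0,0,-0.03,5]
    - [0,0,0,0,0,-0.06,5]
    - [0,-0.1,0,0,0,-0.09,5]
    - [0,-0.1,0,0,0,-0.12,5]
    - [0,-0.15,0,0,0,-0.15,5]

```text
t: 10.48
ee_pos: [522.2, -146.2, 108.5]
orientation: [2.897, -1.216, 0.001]
ft_force: [-3.8, -0.7, 4.8]
width: 15.7
```

```bash
python3 s.py
```

```text
10.4833 [ 522.2 -146.2  108.5] span yaw 44.46 [-3.8 -0.7  4.8] [0.03 0.48 0.18] [-0.29  0.47  1.89 -0.    0.79  0.5 ] 15.69751899808616
```

move_arm:
  motion:
    - [0,0,0,0,0,-0.02,5]
    - [0,0,0,0,0,-0.04,5]
    - [0,-0.1,0,0,0,-0.06,5]
    - [-0.1,-0.1,0,0,0,-0.08,5]
    - [-0.2,-0.1,0,0,0,-0.1,5]

```text
t: 10.9
ee_pos: [522.2, -146.4, 108.5]
orientation: [2.832, -1.359, 0.001]
ft_force: [-1.2, -0.5, 4.7]
width: 15.9
```

```bash
python3 s.py
```

```text
10.9 [ 522.2 -146.4  108.5] span yaw 38.73 [-1.2 -0.5  4.7] [-0.15  0.28  0.25] [-0.3   0.47  1.89 -0.    0.79  0.6 ] 15.852256095840977
```

move_arm:
  motion:
    - [0,0,0,0,0,-0.02,5]
    - [0,-0.1,0,0,0,-0.04,5]
    - [0,-0.1,0,0,0,-0.06,5]
    - [0,-0.1,0,0,0,-0.08,5]
    - [0,-0.2,0,0,0,-0.1,5]

```text
t: 11.32
ee_pos: [522.4, -146.6, 108.5]
orientation: [-2.761, 1.499, -0.002]
ft_force: [-1.0, 0.4, 5.2]
width: 15.9
```

```bash
python3 s.py
```

```text
11.3167 [ 522.4 -146.6  108.5] span yaw 32.99 [-1.   0.4  5.2] [-0.04  0.3   0.2 ] [-0.3   0.47  1.89 -0.    0.79  0.7 ] 15.933037160466522
```

move_arm:
  motion:
    - [0,0,0,0,0,-0.02,5]
    - [0,-0.1,0,0,0,-0.04,5]
    - [0,-0.1,0,0,0,-0.06,5]
    - [0,-0.1,0,0,0,-0.08,5]
    - [0,-0.2,0,0,0,-0.1,5]

```text
t: 11.73
ee_pos: [522.5, -146.9, 108.5]
orientation: [-2.682, 1.635, -0.002]
ft_force: [-1.0, 0.1, 5.4]
width: 15.7
```

```bash
python3 s.py
```

```text
11.7333 [ 522.5 -146.9  108.5] span yaw 27.25 [-1.   0.1  5.4] [-0.14  0.15  0.19] [-0.3   0.47  1.89 -0.    0.79  0.8 ] 15.71113867345871
```

move_arm:
  motion:
    - [0,0,0,0,0,-0.02,5]
    - [0,-0.1,0,0,0,-0.04,5]
    - [0,-0.1,0,0,0,-0.06,5]
    - [0,-0.1,0,0,0,-0.08,5]
    - [0,-0.2,0,0,0,-0.1,5]

```text
t: 12.15
ee_pos: [522.5, -147.2, 108.5]
orientation: [-2.598, 1.767, -0.002]
ft_force: [-2.0, -0.6, 5.7]
width: 15.7
```

```bash
python3 s.py
```

```text
12.15 [ 522.5 -147.2  108.5] span yaw 21.56 [-2.  -0.6  5.7] [-0.16  0.23  0.69] [-0.3   0.47  1.89 -0.    0.79  0.9 ] 15.700394521368624
```

The torque rose from 0.19 to 0.69 N m, so the ring is at its stop. I'll unload the torque without turning the ring back.

move_arm:
  motion:
    - [0,0,0,0,0,0.015,5]
    - [0,0,0,0,0,0.03,5]
    - [0,0,0,0,0,0.03,5]

```text
t: 12.4
ee_pos: [522.4, -147.1, 108.5]
orientation: [-2.624, 1.727, -0.002]
ft_force: [-1.0, -2.1, 5.5]
width: 15.9
```

```bash
python3 s.py
```

```text
12.4 [ 522.4 -147.1  108.5] span yaw 23.3 [-1.  -2.1  5.5] [-0.2   0.21 -0.07] [-0.3   0.47  1.89  0.    0.79  0.87] 15.918959817197653
```

Unloaded to about zero. I'll lift straight out.

move_arm:
  motion:
    - [0,0,2,0,0,0,5]
    - [0,0,4,0,0,0,5]
    - [0,0,7,0,0,0,5]
    - [0,0,11,0,0,0,5]
    - [0,0,16,0,0,0,5]

```text
t: 12.82
ee_pos: [521.6, -146.6, 124.1]
orientation: [-2.624, 1.727, 0.002]
ft_force: [0.0, 0.2, -1.6]
width: 16.0
```

move_arm:
  motion:
    - [0,0,10,0,0,0,5]
    - [0,0,20,0,0,0,5]
    - [0,0,30,0,0,0,5]
    - [0,0,30,0,0,0,5]

```text
t: 13.15
ee_pos: [523.4, -147.2, 156.8]
orientation: [-2.623, 1.726, -0.006]
ft_force: [0.5, -0.4, -1.4]
width: 16.1
```

```bash
python3 s.py; python3 - <<'E'
from h import *
p=get_image('wrist');save(p,'w5.png')
cv2.imwrite('pics/w5c.png',cv2.resize(p['color'][90:260,220:420],(600,510),interpolation=2)[:,:,::-1])
E
```

```text
13.15 [ 523.4 -147.2  156.8] span yaw 23.31 [ 0.5 -0.4 -1.4] [-0.01  0.    0.01] [-0.3   0.39  1.86  0.    0.88  0.87] 16.079205404403123
```

View pics/w5c.png

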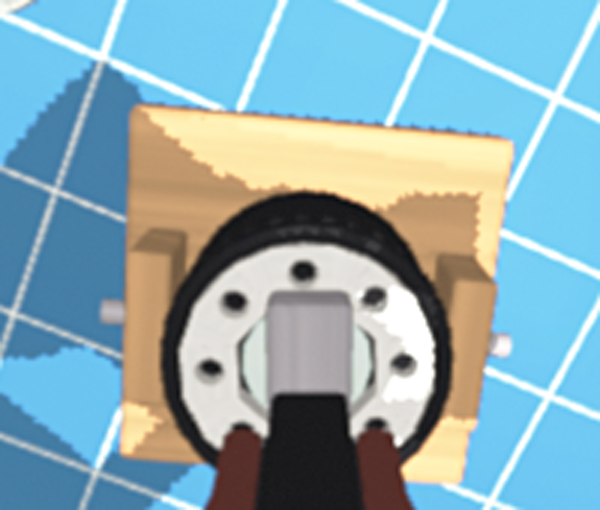

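The ring turned about 0.6 rad, and its holes sit one clearance behind the pins, as expected. Back to the stand.

move_arm:
  motion:
    - [0,20,0,0,0,-0.03,5]
    - [-1,55,0,0,0,-0.06,5]
    - [-2,90,0,0,0,-0.1,5]
    - [-3,125,0,0,0,-0.13,5]
    - [-4,160,0,0,0,-0.16,5]

```text
t: 13.62
ee_pos: [517.4, 14.5, 153.9]
orientation: [2.476, -1.934, -0.0]
ft_force: [-0.3, -0.7, -1.1]
width: 15.7
```

move_arm:
  motion:
    - [-1,35,0,0,0,-0.03,5]
    - [-2,70,0,0,0,-0.06,5]
    - [-3,105,0,0,0,-0.1,5]
    - [-3.3,140,0,0,0,-0.126,5]
    - [-3.3,175,0,0,0,-0.126,5]

```text
t: 14.03
ee_pos: [513.9, 189.8, 153.9]
orientation: [2.35, -2.085, -0.0]
ft_force: [0.6, -0.6, -2.2]
width: 15.9
```

move_arm:
  motion:
    - [0,15,0,0,0,0,5]
    - [0,21.8,-12,0,0,0,5]
    - [0,21.8,-30,0,0,0,5]
    - [0,21.8,-45,0,0,0,5]
    - [0,21.8,-55,0,0,0,5]

```text
t: 14.45
ee_pos: [513.3, 209.0, 96.7]
orientation: [2.35, -2.081, -0.002]
ft_force: [-0.1, -0.3, -2.8]
width: 15.9
```

move_arm:
  motion:
    - [0,0,0,0,0,0,5]
    - [0,0,0,0,0,0,5]

```text
t: 14.62
ee_pos: [514.1, 209.1, 98.2]
orientation: [2.349, -2.083, -0.001]
ft_force: [0.3, -0.2, -2.3]
width: 15.3
```

```bash
python3 s.py; python3 - <<'E'
from h import *
p=get_image('wrist');q=get_image('side')
a=cv2.resize(p['color'][110:250,240:400],(400,350),interpolation=2);b=cv2.resize(q['color'][200:305,215:335],(400,350),interpolation=2)
cv2.imwrite('pics/w6c.png',np.hstack([a,b])[:,:,::-1])
E
```

```text
14.6167 [514.1 209.1  98.2] span yaw 6.87 [ 0.3 -0.2 -2.3] [ 0.03 -0.01  0.02] [ 0.36  0.5   1.86 -0.    0.78  1.82] 15.324299587243004
```

View pics/w6c.png

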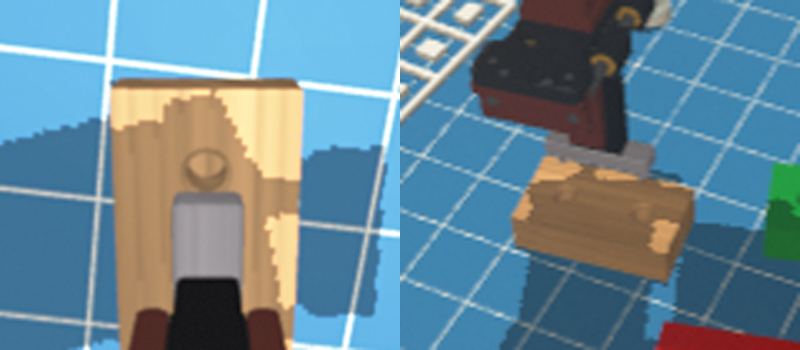

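The bar lines up with the socket. I'll correct by (1.2, 0.7) mm and lower it.

move_arm:
  motion:
    - [1.2,0.7,-6,0,0,0,5]
    - [1.2,0.7,-14,0,0,0,5]
    - [1.2,0.7,-22,0,0,0,5]
    - [1.2,0.7,-28,0,0,0,5]
    - [1.2,0.7,-32,0,0,0,5]

```text
t: 15.13
ee_pos: [515.2, 210.5, 65.9]
orientation: [2.351, -2.082, -0.001]
ft_force: [-0.5, 0.3, -1.8]
width: 15.5
```

move_arm:
  motion:
    - [0,0,-3,0,0,0,5]
    - [0,0,-6,0,0,0,5]
    - [0,0,-8,0,0,0,5]
    - [0,0,-9.5,0,0,0,5]
    - [0,0,-9.5,0,0,0,5]

```text
t: 15.55
ee_pos: [515.7, 210.7, 57.4]
orientation: [2.351, -2.083, -0.0]
ft_force: [-0.0, 0.4, -1.2]
width: 16.0
```

```bash
python3 s.py
```

```text
15.55 [515.7 210.7  57.4] span yaw 6.93 [-0.   0.4 -1.2] [-0.01 -0.01  0.03] [ 0.37  0.57  1.87 -0.    0.7   1.82] 15.975544460006919
```

move_arm:
  motion:
    - [0,0,-0.8,0,0,0,5]
    - [0,0,-1.6,0,0,0,5]
    - [0,0,-2.2,0,0,0,5]
    - [0,0,-2.8,0,0,0,5]
    - [0,0,-2.8,0,0,0,5]

```text
t: 15.97
ee_pos: [515.8, 210.7, 54.8]
orientation: [-2.351, 2.083, -0.0]
ft_force: [-0.6, -0.2, -1.8]
width: 15.9
```

```bash
python3 s.py
```

```text
15.9667 [515.8 210.7  54.8] span yaw 6.92 [-0.6 -0.2 -1.8] [-0.03 -0.04 -0.01] [ 0.37  0.57  1.87 -0.    0.7   1.82] 15.854183678651285
```

Still no contact, so I'll go slightly further.

move_arm:
  motion:
    - [0,0,-0.5,0,0,0,5]
    - [0,0,-1,0,0,0,5]
    - [0,0,-1,0,0,0,5]

```text
t: 16.22
ee_pos: [515.8, 210.7, 54.7]
orientation: [-2.351, 2.083, -0.0]
ft_force: [-2.8, -1.4, 8.0]
width: 15.9
```

```bash
python3 s.py
```

```text
16.2167 [515.8 210.7  54.7] span yaw 6.92 [-2.8 -1.4  8. ] [-0.19  0.46  0.01] [ 0.37  0.57  1.87 -0.    0.7   1.82] 15.91461871844263
```

It is home at z 54.7, the same as at pickup. I'll ease off, release and rise.

move_arm:
  motion:
    - [0,0,0.6,0,0,0,5]
    - [0,0,0.6,0,0,0,22]
    - [0,0,0.6,0,0,0,35]
    - [0,0,0.6,0,0,0,50]
    - [0,0,0.6,0,0,0,60]

```text
t: 16.63
ee_pos: [515.8, 210.7, 54.3]
orientation: [-2.352, 2.083, -0.0]
ft_force: [-0.4, 0.1, 0.4]
width: 38.5
```

move_arm:
  motion:
    - [0,0,0,0,0,0,60]
    - [0,0,15,0,0,0,60]
    - [0,0,40,0,0,0,60]
    - [0,0,70,0,0,0,60]
    - [0,0,100,0,0,0,60]

```text
t: 17.05
ee_pos: [515.2, 210.4, 154.9]
orientation: [2.35, -2.082, -0.001]
ft_force: [-0.4, 0.7, 0.0]
width: 59.5
```

move_arm:
  motion:
    - [-5,0,25,0,0,0,60]
    - [-15,-5,55,0,0,0,60]
    - [-20,-8,85,0,0,0,60]
    - [-20,-8,105,0,0,0,60]
    - [-20,-8,105,0,0,0,60]

```text
t: 17.47
ee_pos: [497.8, 203.4, 264.0]
orientation: [-2.346, 2.079, -0.006]
ft_force: [1.7, 0.8, -0.2]
width: 59.8
```

```bash
python3 s.py; python3 - <<'E'
from h import *
p=get_image('wrist');q=get_image('side')
print(ringfit(p,520.5,-148)[:4])
a=cv2.resize(p['color'],(480,300));b=cv2.resize(q['color'][195:300,215:335],(343,300),interpolation=2)
c=cv2.resize(rect(p,515,210,30,60,.5),(300,300));d=cv2.resize(q['color'],(480,300))
cv2.imwrite('pics/w7.png',np.vstack([np.hstack([a,b[:,:320]]),np.hstack([d,c,np.zeros((300,20,3),np.uint8)])])[:,:,::-1])
E
```

```text
17.4667 [497.8 203.4 264. ] span yaw 6.92 [ 1.7  0.8 -0.2] [ 0.07  0.03 -0.01] [0.37 0.24 1.79 0.   1.1  1.82] 59.753273622236264
(np.float32(-146.72119), np.float64(521.0), np.float64(-148.0), np.float64(25.0))
```

View pics/w7.png

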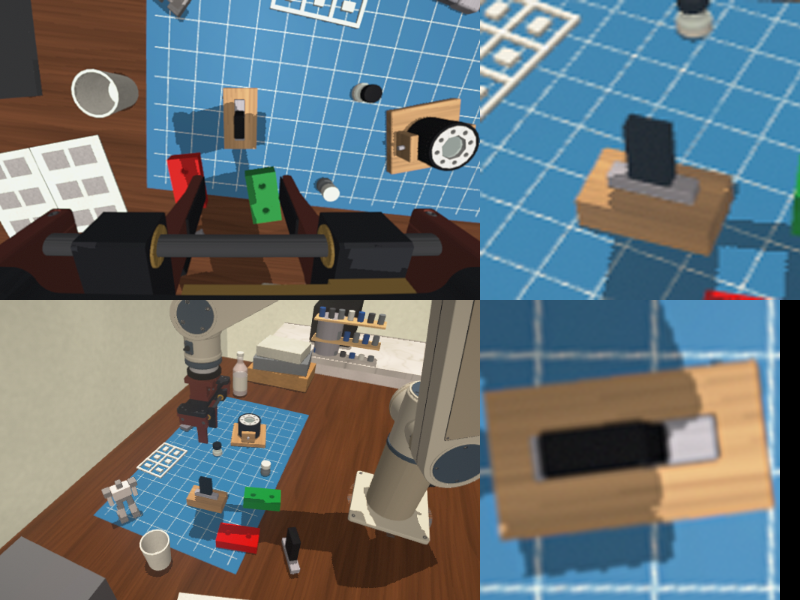

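The spanner stands upright in its stand with the bar flat on top, and everything else is where it was. The ring's holes moved from 60° to 25°, about 0.61 rad clockwise.

```bash
python3 -c "from workcell import *; print(close_job())"
```

```text
the job is handed in; nothing more can be done
None
```

The retaining ring is tightened to its stop, and the smaller spanner is back upright in the wooden stand and released. The job was handed in at about 17.5 s.

- **Seating:** Before turning, both pins were bottomed in two opposite holes, with the tips about 8 mm below the ring face and the contact force rising there.
- **Tightening:** The ring turned clockwise at 0.18–0.25 N m. The torque then jumped to 0.69 N m at the stop, and I eased it off to about zero before lifting out. That peak is above the 0.4–0.5 N m that counts as tight, but under the 1 N m that counts as forcing.
- **Last checks:** The wrist camera put the holes about 35° (0.61 rad) clockwise of where they started. The spanner went home at the same TCP height as at pickup (54.7 mm), and the pictures show its crossbar flat on the stand. The other things on the desk look unmoved.
- **Disagreement:** Position estimates differed by 1–2 mm between views. This stayed within the hole and socket clearance, and the side forces while turning stayed under about 4 N.

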